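# Set up an instrument box in the screwing fixture

## Robot

A 6-joint arm with a two-finger parallel gripper is mounted at the origin on the work surface. World frame = base frame: x ahead of the robot, y to its left, z up, the work surface at z = 0. Lengths are in m, angles in rad, forces in N, time in s.
With the tool pointing down it reaches from about 0.35 to 0.85 m from the base axis. Payload 8.1 kg.
Tool frame: the origin (TCP) lies at the very end of the fingers, on their centre line; the grasp point (between the pads) lies arm.grip_depth behind it (arm.grip_depth is the distance from the TCP to the grasp point, in m); z points along the fingers, y is the direction in which the jaws open and shut (so a half turn about z gives the same grasp; the last joint's range is limited). The gripper opens to 85 mm and grips with 20 to 120 N. Pads are 22 mm wide; open, the fingers measure 114 mm over their backs; the gripper's body (76 mm by 85 mm) begins 54 mm behind the grasp point. The pads swing forward as they close: fully open they stand 13 mm farther back than shut.
Start: joints at [-1.401, 0.13, 1.488, -0, 1.523, -0.085], TCP at [0.151, -0.581, 0.231] pointing down, gripper open.
Joint ranges: [-2.96, 2.96], [-0.89, 2.26], [0.02, 2.5], [-1.34, 4.48], [0, 2.73], [-2.66, 2.66]. Speed limits (rad/s): [2.39, 2.39, 2.79, 3.14, 3.14, 3.14].

## Interface

Orientations are given as a rotation vector (axis times angle).
In Python, from station import read_state, camera, arm gives the robot as it stands. The module is installed in compiled form; this text tells all that it offers.
- The arm moves only by the tool jog_arm, never from a script. Its argument "motion" is a list of rows, each a list of 3 entries, a list of its own where there are three numbers: the opening, from 0 (shut) to 1 (fully open), then the shift along the tool's x, y, z in mm, then the turn about the tool's z in rad. A call has 1 to 12 rows; each row is the pose to reach, as a shift and turn from the pose measured when the call began, along the tool's axes at that moment; what a row does not reach only later rows make up. A row lasts 1/8 s, in which the tool goes at most 62.5 mm and 10.7 degrees, less where a joint would pass 70% of its speed; a pose out of reach is approached as far as the arm can. A call with a gripper value outside its range is refused whole. The fingers move at their own pace and stop on an object; "force" is the grip in N (left out, the last holds). Time passes only in rows, so rows that repeat a pose let the fingers close. It gives the time, the measured TCP pose, the force and the opening at its end, in the units of the state.
- read_state(): the state, without advancing time (a new reading comes with each control period).
- camera(name): name is "scene" or "top" or "wrist"; returns a dict with "image" (420x560x3 uint8, blue, green, red), "K" (3x3 intrinsics, pixels), "k1" (the pictures are not rectified: a ray, as slopes to the right and down, at radius r is drawn at 1 + k1 r^2 times it, then the intrinsics apply), "R" (3x3) and "t" (3): a world point X has camera coordinates R X + t. Camera axes: x right, y down, z forward; pixel columns grow to the right and rows downward; lengths in m; the calibration is good to about 2 mm. A picture is of the moment at which its call begins. There is no depth.
- arm.hand_in(): hands the job in, once; it reports no verdict.
The state is a dict: "clock": time; "qpos": joint angles; "qvel": joint speeds; "joint_efforts": joint torques, N m; "position": TCP position; "tcp_rot": TCP orientation; "ft_force": force on the tool from outside, world axes, zero at the start; "ft_torque": the same for the moment, N m; "width": finger opening in m.
Only numpy, scipy, OpenCV 4.12 (cv2) and the standard library are available. Lean on these libraries where they do the work, as an engineer would, in place of code of your own. Each camera call takes 0.05 s, during which the arm holds its last target. There are 200 camera calls.

## Task

Get the instrument box ready for screwing: slide the open box along the fixture plate, without lifting it (its board is not fastened yet), until it is home against the two side stops and the end stop. Then lay the cover that fits on top, without dropping it, flush with the box all round and against the same stops, let go, and last of all swing the toggle clamp's handle fully upright so that its rubber foot holds the cover down. Leave the other cover, the screwdriver, the screw pot and the solder reel where they lie.

Things in the scene. Friction and masses are not known exactly. Their poses are not given: they have to be found in the camera images.
- fixture: Screwing fixture, bolted to the bench: aluminium plate 210 mm (its x) by 320 mm (its y), 12 mm thick; origin at the centre of its underside, on the bench top, z up. On it stand two side stops, an end stop (steel blocks, tops 58 mm above the bench) and, behind the end stop, a toggle clamp on a dark block (x -10 to 35, y -124 to -64 mm; block 42 mm, steel cheeks 98 mm above the bench).
- side_stops (a point): Point midway between the two side stops, on the line of their faces (fixture x = 45, y = 22.5 mm), at plate height. The faces look towards the fixture's -x. Each stop is 16 mm wide along y and 14 mm thick, centred 40 mm either side of this point, which leaves a 64 mm gap between them.
- end_stop (a point): Middle of the end stop's face (fixture x = 12.5, y = -40 mm), at plate height. The face looks towards the fixture's +y; the stop is 24 mm wide along x and 12 mm thick. A box still away from the side stops can catch on its side instead of its face.
- seat (a point): Point on the plate's top face (12 mm above the bench, fixture x = 12.5, y = 22.5 mm): the box's origin lies here when the box is home against all three stops, its long sides along the fixture's y. The point's axes are the fixture's.
- box: Open-topped instrument box, off-white plastic, 65 mm (its x) by 125 mm (its y), 40 mm tall, walls 3 mm, 0.2 to 0.4 kg (slides under a push of 1 to 3 N), a green circuit board inside. It starts loose on the fixture plate, 30 to 80 mm off its seat towards the fixture's -x and +y and up to 0.22 rad askew. Origin at the centre of its underside, z up.
- cover: The cover that fits: flat off-white plastic plate 65 mm (its x) by 125 mm (its y), 8 mm thick, about 75 g, four screw holes in the corners, vent slots in the middle, lying on the bench on the fixture's +y side. Flat underneath (no lip), same either way round; it covers the box's rim exactly. Origin at the centre of its underside; when on the box, 40 mm above the box's origin.
- short_cover: A cover for another box, to be left alone: same look, width and thickness, but only 90 mm long (its y). It lies on the bench beside the right cover; which of the two lies nearer the robot varies. Origin at the centre of its underside.
- clamp (a joint): Angle of the clamp's handle, rad: 0 = fully upright, closed, at a solid stop; starts open at 0.98 to 1.08, leaning away from the box to the fixture's -y. Pivot axis along the fixture's x, at y = -112 mm, 88 mm above the bench. It stays where it is left and takes 2 to 6 N at its end to swing; it is linked to the clamp's arm, which comes down on the cover as the handle rises, and it locks just past dead centre.
- clamp_tip (a point): Middle of the upper end of the clamp's handle, 100 mm from its pivot. Straight bar with a round black grip 16 mm in diameter over its last 62 mm. This end lies about 50 mm above the pivot when open, 100 mm when closed; push it over from behind towards the fixture's +y, rising with it along its arc (a dead level push on its end jams at first by friction).
- clamp_foot: Sprung rubber foot, 17 mm across, at the end of the clamp's steel arm (arm pivot at fixture y = -85 mm, 80 mm above the bench; 70 mm to the foot). Open, the arm stands nearly upright, top about 160 mm above the bench. Closed, it is level and the foot stands on the cover's long centre line, 25 mm from the end stop, pressed in about 2 mm (1.5 N). Origin at its lower face.
- screwdriver: Screwdriver lying on the bench on the fixture's +x side. Leave alone.
- screw_pot: Grey plastic pot, 58 mm across and 40 mm tall, on the bench beyond the covers. Leave alone. Origin at the centre of its underside.
- solder_reel: Metal solder reel standing on its flange, 62 mm across and 42 mm tall, on the bench on the fixture's -x side near the clamp. Leave alone. Origin at the centre of its underside.
There are look-alikes about, which are no part of the job. What is shaped like the box but blue or orange is not meant.

How it is judged:
On the way, in this order (a step that is already met when the one before it is completed fails the run):
1. the box is home against the two side stops and the end stop (horizontal distance between box and seat below 0.002 m and angle between the x axis of box and the x axis of fixture, either way round below 0.02 rad and z of box in the frame of fixture below 0.014 m and linear speed of box below 0.01 m/s), for 0.2 s.
2. the cover lies flush on the box, let go, with the box still home and the clamp still open (all of step 1 and horizontal distance between cover and box below 0.002 m and angle between the x axis of cover and the x axis of box, either way round below 0.02 rad and z of cover in the frame of box between 0.038 and 0.042 m and horizontal distance between cover and seat below 0.0025 m and linear speed of cover below 0.01 m/s and contact force between the fingers and cover below 0.3 N and value of joint clamp above 0.3 rad), for 0.2 s.
3. the clamp's handle is fully upright and its foot presses on the cover (value of joint clamp below 0.03 rad and contact force between clamp_foot and cover above 0.5 N), for 0.2 s.
At the end, for the whole second after the job is handed in: Box flat on the plate, within 2 mm of its seat at the three stops and 0.02 rad of square; cover let go, flat on its rim, flush within 2 mm and 0.02 rad, within 2.5 mm of the seat; clamp handle within 0.03 rad of upright, foot pressing on the cover (over 0.5 N); all at rest (all of step 1 and all of step 3 and horizontal distance between cover and box below 0.002 m and angle between the x axis of cover and the x axis of box, either way round below 0.02 rad and z of cover in the frame of box between 0.038 and 0.042 m and horizontal distance between cover and seat below 0.0025 m and linear speed of cover below 0.01 m/s and contact force between the fingers and cover below 0.3 N); the robot touches nothing.
It fails at once if the box is lifted off the plate (over 10 mm) or tipped (z of box in the frame of fixture above 0.022 m or angle between box's own z axis and vertical above 0.17 rad).
It fails at once if the cover is dropped (falls free, faster than 0.6 m/s) (linear speed of cover above 0.6 m/s and contact force between the fingers and cover below 0.05 N).
It fails at once if the short cover, screwdriver, screw pot or solder reel is moved by more than 15 mm (distance of any of short_cover, screwdriver, screw_pot, solder_reel from where it was at the start of the episode above 0.015 m).
It also fails if it takes over 72 s, if anything falls off the work surface, if the arm or the gripper's body presses on something with over 40 N, if the wrist force passes 120 N, or if a joint passes its speed limit or range.

## Working session

There is one attempt and no reset: what is moved stays moved. The work goes in short steps, Python scripts to look and compute and a tool call to move; the robot and the scene stay as the last step left them, time stands still between calls to the robot, and variables do not carry over. Pictures are saved under pics/ and viewed, about 8 in all and at most 12, crops included, and the job is handed in when it is done.

Besides the shell and the picture viewer there is one more tool, called after "Request:" as name([rows], argument=value, ...), one row to a line, values as JSON. jog_arm: Moves the arm, as the interface text tells. Its arguments: {"type":"object","properties":{"motion":{"type":"array","items":{"type":"array"}},"force":{"type":"number"}},"required":["motion"]}

```bash
mkdir -p pics; cat > h.py <<'E'
import numpy as np, cv2
from station import read_state, camera, arm
from scipy.spatial.transform import Rotation as Ro
def ray(c,u,v):
    K=c['K'];p=np.array([(u-K[0,2])/K[0,0],(v-K[1,2])/K[1,1]]);q=p.copy()
    for _ in range(20): q=p/(1+c['k1']*(q@q))
    R=np.array(c['R']);return -R.T@np.array(c['t']),R.T@np.array([q[0],q[1],1])
def onz(c,u,v,z):
    o,d=ray(c,u,v);return o+d*(z-o[2])/d[2]
def proj(c,X):
    x=np.array(c['R'])@np.array(X)+c['t'];s=x[:2]/x[2];s=s*(1+c['k1']*(s@s));K=c['K'];return K[0,0]*s[0]+K[0,2],K[1,1]*s[1]+K[1,2]
E
python3 - <<'E'
from h import *
a=camera('scene');b=camera('top')
cv2.imwrite('pics/top.png',cv2.resize(b['image'],(800,600),interpolation=cv2.INTER_CUBIC));cv2.imwrite('pics/scene.png',a['image'])
for c in (a,b): print(c['K'],c['k1'],-np.array(c['R']).T@c['t'],c['R'])
s=read_state();print(s,arm.grip_depth)
E
```

```text
[[429.48035508   0.         278.66626591]
 [  0.         429.48035508 203.61071835]
 [  0.           0.           1.        ]] -0.09274139428639355 [0.99123886 0.54145575 0.66273154] [[-0.84075347  0.54128619  0.01195274]
 [ 0.30526732  0.49215874 -0.8152249 ]
 [-0.44715263 -0.68175438 -0.57902116]]
[[389.02560751   0.         277.64522771]
 [  0.         389.02560751 210.23606315]
 [  0.           0.           1.        ]] -0.09313952227496707 [ 0.4676229  -0.06864996  1.11842011] [[ 0.01914141 -0.99961656  0.02000844]
 [-0.99558145 -0.02089657 -0.09154736]
 [ 0.09193037 -0.01816768 -0.99559969]]
{'clock': 0.1, 'qpos': array([-1.40139440e+00,  1.31096812e-01,  1.48918518e+00, -3.06313279e-06,
        1.52299145e+00, -8.54043092e-02]), 'qvel': array([-0.00268789, -0.00314638, -0.00332896, -0.00085287,  0.00062541,
       -0.00052267]), 'joint_efforts': array([ 1.09931203e-03, -5.70950818e+01, -5.01943910e+01, -1.06724949e-04,
        8.04689247e-03,  2.20507661e-05]), 'position': array([ 0.1511685 , -0.58012985,  0.23033453]), 'tcp_rot': array([-3.11446505e+00, -3.98953681e-01,  1.15591565e-04]), 'ft_force': array([0.38286364, 0.30637727, 0.21678642]), 'ft_torque': array([ 0.04058424, -0.00844336,  0.00313475]), 'width': 0.08526045259886228} 0.0187
```

View pics/top.png

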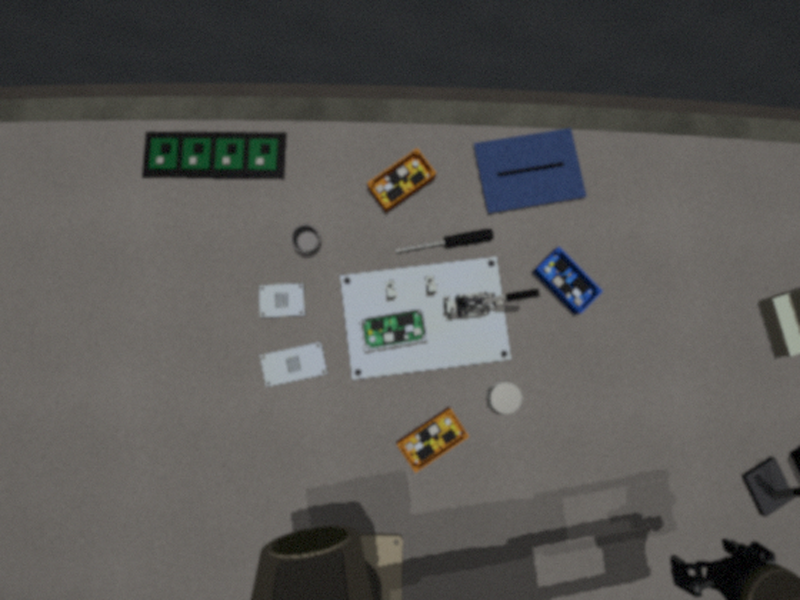

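View pics/scene.png

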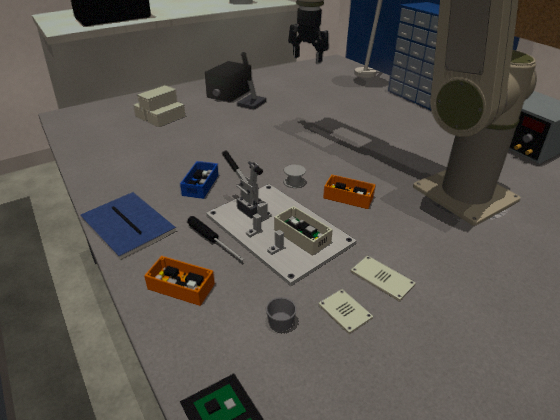

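```bash
cat >> h.py <<'E'
def rects(c,mask,z,amin,zs=None):
    out=[]
    for k in cv2.findContours(mask,cv2.RETR_EXTERNAL,cv2.CHAIN_APPROX_NONE)[0]:
        if cv2.contourArea(k)<amin: continue
        P=np.array([onz(c,u,v,z)[:2] for u,v in k[:,0,:].astype(float)])*1000
        r=cv2.minAreaRect(P.astype(np.float32))
        out.append((np.round(r[0],1),np.round(r[1],1),round(r[2],2),k[:,0,:].mean(0).round()))
    return out
E
python3 - <<'E'
from h import *
b=camera('top');im=cv2.GaussianBlur(b['image'],(3,3),0)
hsv=cv2.cvtColor(im,cv2.COLOR_BGR2HSV);v=hsv[...,2]
print('v plate',v[245,250:260],'bench',v[260,100],'cover',v[257,190:196], hsv[280,354])
m=((v>150)&(hsv[...,1]<60)).astype(np.uint8)*255
for z in (.012,.008,.042):
  print(z)
  for r in rects(b,m,z,100): print(r)
E
```

```text
v plate [180 180 178 172 162 154 147 142 138 137] bench 112 cover [175 176 176 176 176 176] [ 30  10 155]
0.012
(array([ 382.5, -308.1]), array([48. , 48.9]), 0.52, array([354., 278.]))
(array([439.1, 114.4]), array([ 61.9, 121.3]), 14.05, array([205., 255.]))
(array([ 535.2, -926. ]), array([121.1,  31.4]), 17.36, array([552., 227.]))
(array([567.1, 141.7]), array([60.6, 86. ]), 2.39, array([197., 210.]))
(array([ 538.6, -145.6]), array([206. , 317.7]), 8.26, array([301., 221.]))
0.008
(array([ 382.2, -308.9]), array([48.2, 49.1]), 0.52, array([354., 278.]))
(array([439., 115.]), array([ 62.1, 121.7]), 14.05, array([205., 255.]))
(array([ 535.5, -929.1]), array([121.6,  31.6]), 17.36, array([552., 227.]))
(array([567.5, 142.4]), array([60.8, 86.3]), 2.39, array([197., 210.]))
(array([ 538.8, -145.8]), array([206.8, 318.9]), 8.26, array([301., 221.]))
0.042
(array([ 384.8, -301.6]), array([46.7, 47.5]), 0.52, array([354., 278.]))
(array([439.9, 109.4]), array([ 60.2, 118. ]), 14.05, array([205., 255.]))
(array([ 533.4, -902.7]), array([117.9,  30.6]), 17.36, array([552., 227.]))
(array([564.4, 136. ]), array([59. , 83.7]), 2.39, array([197., 210.]))
(array([ 536.7, -143.5]), array([200.5, 309.1]), 8.26, array([301., 221.]))
```

Request:
jog_arm([
  [1, [440, -391, -40], -1.46],
  [1, [440, -391, -40], -1.46],
  [1, [440, -391, -40], -1.46],
  [1, [440, -391, -40], -1.46],
  [1, [440, -391, -40], -1.46],
  [1, [440, -391, -40], -1.46],
  [1, [440, -391, -40], -1.46],
  [1, [440, -391, -40], -1.46],
  [1, [440, -391, -40], -1.46],
  [1, [440, -391, -40], -1.46],
  [1, [440, -391, -40], -1.46],
  [1, [440, -391, -40], -1.46],
])

```text
clock: 1.65
position: [0.478, -0.0914, 0.2707]
tcp_rot: [-2.055, -2.374, -0.0]
ft_force: [-0.5, 0.6, -0.5]
width: 0.0855
```

```bash
python3 - <<'E'
from h import *
c=camera('wrist');s=read_state()
print(s['position'],s['qpos'],-np.array(c['R']).T@c['t'],c['K'][0,0]);print(c['R'],np.round(Ro.from_rotvec(s['tcp_rot']).as_matrix(),3))
cv2.imwrite('pics/w1.png',cv2.resize(c['image'],(800,600)))
E
```

```text
[ 0.47791832 -0.09172173  0.27079343] [-2.95733379e-01 -1.92624098e-01  1.73307420e+00  9.46879997e-04
  1.60238372e+00 -4.38906683e-01] [ 0.46660879 -0.01008058  0.4138774 ] 299.22533751133585
[[ 0.98970689  0.14310115 -0.00152461]
 [ 0.13591904 -0.93659336  0.32298435]
 [ 0.04479149 -0.31986706 -0.94640308]] [[-0.143  0.99  -0.001]
 [ 0.99   0.143  0.001]
 [ 0.001 -0.001 -1.   ]]
```

View pics/w1.png

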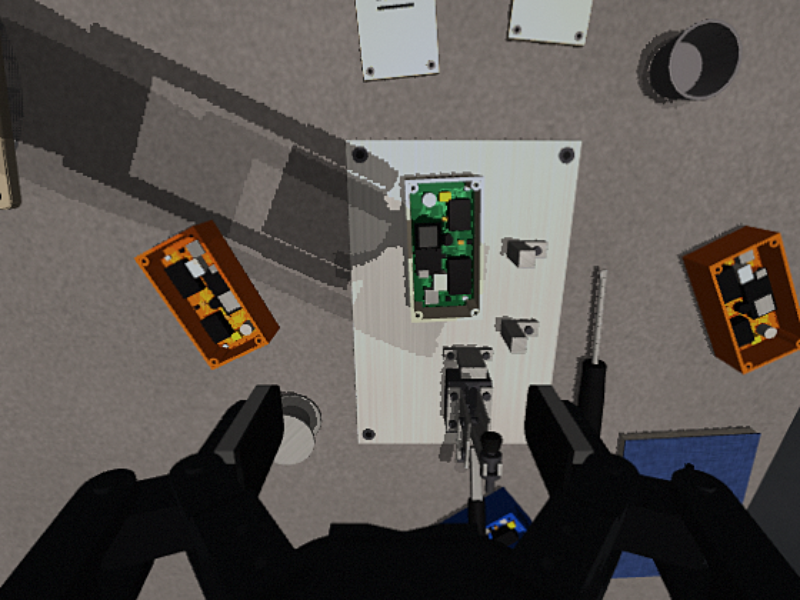

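```bash
python3 - <<'E'
from h import *
c=camera('wrist');im=c['image'];hsv=cv2.cvtColor(im,cv2.COLOR_BGR2HSV);np.save('w1.npy',im)
s=.7
def cor(pts,z):
    P=np.array([onz(c,u*s,v*s,z)[:2] for u,v in pts])*1000;print(z,P.round(1).tolist(),P.mean(0).round(1));return P
cor([(405,180),(481,177),(481,319),(410,321)],.052)
cor([(412,185),(473,183),(475,312),(418,314)],.052)
B=cor([(360,154),(567,155),(368,434)],.012)
d=B[1]-B[0];print('fx ang',np.degrees(np.arctan2(d[1],d[0])),'fy ang',np.degrees(np.arctan2(*(B[0]-B[2])[::-1]))-90, (B[1]+B[2])/2)
cor([(348,140),(581,141),(358,443)],.012)
cor([(362,80),(439,74)],.008)
cv2.imwrite('pics/w1c.png',cv2.resize(im[110:330,235:405],(618,800)[::1],interpolation=cv2.INTER_CUBIC)[:, :] if 0 else cv2.resize(im[115:275,240:420],None,fx=3.7,fy=3.7,interpolation=cv2.INTER_CUBIC))
E
```

```text
0.052 [[470.2, -29.3], [531.2, -18.1], [555.9, -140.0], [492.4, -151.1]] [512.4 -84.6]
0.052 [[476.4, -32.4], [525.6, -23.7], [549.2, -134.1], [498.6, -143.3]] [512.4 -83.4]
0.012 [[427.7, -15.0], [610.6, 10.7], [468.9, -307.0]] [ 502.4 -103.8]
fx ang 7.990927420183363 fy ang 8.02859648896063 [ 539.72541658 -148.15055374]
0.012 [[415.9, -4.8], [619.8, 24.0], [459.1, -320.6]] [ 498.3 -100.5]
0.008 [[422.3, 45.1], [486.8, 59.0]] [454.5  52. ]
```

View pics/w1c.png

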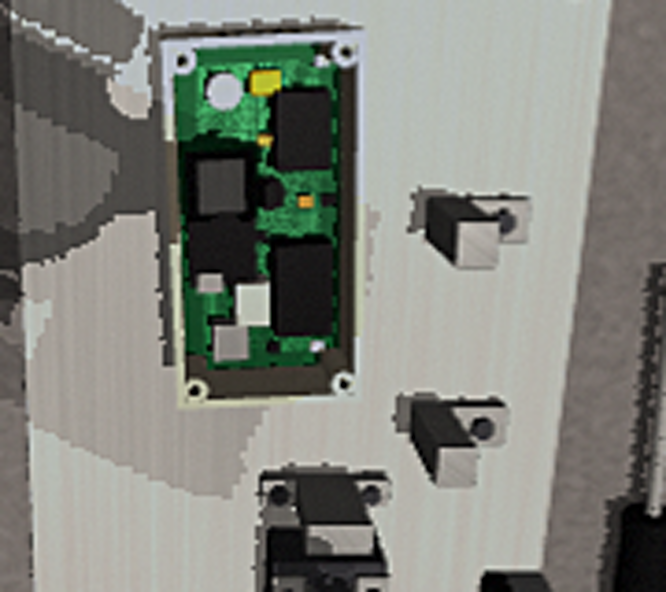

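```bash
python3 - <<'E'
from h import *
c=camera('wrist')
def cor(n,pts,z):
    P=np.array([onz(c,240+(u-1.35)/3.7,115+(v-1.35)/3.7,z)[:2] for u,v in pts])*1000;print(n,P.round(1).tolist(),P.mean(0).round(1));return P
ang=lambda d:np.degrees(np.arctan2(d[1],d[0])).round(2)
for n,p in (('rim',[(161,32),(364,30),(354,398),(180,406)]),('holes',[(184,62),(346,52),(343,383),(195,390)])):
    P=cor(n,p,.052);print(ang(P[1]-P[0]),ang(P[2]-P[3]),ang(P[0]-P[3])-90,ang(P[1]-P[2])-90,[np.linalg.norm(P[i]-P[i-1]).round(1) for i in range(4)])
E1=cor('end top',[(305,525),(372,525)],.058);cor('end bot',[(297,470),(355,470)],.012)
S=cor('side top',[(457,222),(460,267),(435,447),(440,485)],.058)
th=np.radians(8.1);f=np.array([np.cos(th),np.sin(th)]);g=np.array([-f[1],f[0]])
xf=S.mean(0)@f; print('side face x',S@f,'end face y',E1@g)
print('seat', (xf-32.5)*f+(E1.mean(0)@g+62.5)*g, 'side gap mid along g',S.mean(0)@g-E1.mean(0)@g)
F=np.array([539.2,-146.9]);print('seat from plate',F+12.5*f+22.5*g)
E
```

```text
rim [[469.4, -26.5], [532.5, -16.9], [553.9, -139.0], [494.0, -150.6]] [512.4 -83.2]
8.73 10.98 11.209999999999994 9.930000000000007 [np.float64(126.5), np.float64(63.8), np.float64(124.0), np.float64(61.0)]
holes [[477.9, -34.6], [528.2, -24.2], [549.0, -134.0], [498.3, -143.9]] [513.3 -84.2]
11.62 11.05 10.549999999999997 10.709999999999994 [np.float64(111.2), np.float64(51.3), np.float64(111.7), np.float64(51.6)]
end top [[544.7, -187.2], [568.5, -183.8]] [ 556.6 -185.5]
end bot [[547.1, -186.5], [570.0, -183.2]] [ 558.6 -184.9]
side top [[573.6, -71.6], [578.0, -86.3], [584.2, -150.8], [589.2, -164.9]] [ 581.2 -118.4]
side face x [557.76603053 560.08075219 557.07805404 560.05760373] end face y [-262.11821978 -262.10719486]
seat [ 549.12128016 -123.47264786] side gap mid along g 62.98792042938095
seat from plate [ 548.405018  -122.8632023]
```

Request:
jog_arm([
  [1, [3, 36, 0], -0.044],
  [1, [3, 36, 60], -0.044],
  [1, [3, 36, 120], -0.044],
  [1, [3, 36, 180], -0.044],
  [1, [3, 36, 220], -0.044],
  [1, [3, 36, 245], -0.044],
  [1, [3, 36, 245], -0.044],
  [1, [3, 36, 245], -0.044],
], force=20)

```text
clock: 2.8
position: [0.5138, -0.0844, 0.0273]
tcp_rot: [2.006, 2.417, 0.002]
ft_force: [0.5, -1.3, 0.9]
width: 0.0856
```

Request:
jog_arm([
  [0.6, [0, 0, 0], 0],
  [0.6, [0, 0, 0], 0],
  [0.6, [0, 0, 0], 0],
  [0.6, [0, 0, 0], 0],
  [0.6, [0, 0, 0], 0],
  [0.6, [0, 0, 0], 0],
])

```text
clock: 3.55
position: [0.5152, -0.085, 0.0294]
tcp_rot: [2.004, 2.415, 0.003]
ft_force: [-2.8, -0.4, 7.4]
width: 0.0646
```

```bash
python3 - <<'E'
from h import *
s=read_state();print(s['position'],s['width'],s['ft_force'],s['ft_torque'],Ro.from_rotvec(s['tcp_rot']).as_matrix().round(4)[:,:2])
c=camera('wrist');cv2.imwrite('pics/w2.png',c['image'])
E
```

```text
[ 0.51515837 -0.08504699  0.02937655] 0.0646105194221369 [-2.75741673 -0.44049994  7.41398655] [-0.23824348  0.45842852 -0.04657718] [[-0.1843  0.9829]
 [ 0.9829  0.1843]
 [-0.0012  0.0038]]
```

View pics/w2.png

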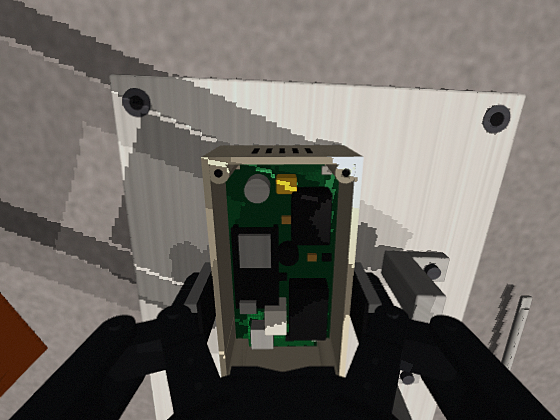

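Request:
jog_arm([
  [0.6, [-10, -0.4, 0], 0.01],
  [0.6, [-20, -0.9, 0], 0.02],
  [0.6, [-30, -1.3, 0], 0.03],
  [0.6, [-39, -1.7, 0], 0.044],
  [0.6, [-39.4, 7, 0], 0.044],
  [0.6, [-39.8, 16, 0], 0.044],
  [0.6, [-40.2, 25, 0], 0.044],
  [0.6, [-40.2, 25, 0], 0.044],
])

```text
clock: 4.6
position: [0.548, -0.1197, 0.0294]
tcp_rot: [2.056, 2.371, 0.004]
ft_force: [0.6, 0.2, -1.0]
width: 0.0644
```

```bash
python3 - <<'E'
from h import *
s=read_state();print(s['position'],s['width'],s['ft_force'],s['ft_torque'],Ro.from_rotvec(s['tcp_rot']).as_matrix().round(4)[:,:2])
E
```

```text
[ 0.54795323 -0.11972726  0.02943541] 0.06443128355246712 [ 0.63928862  0.17973967 -0.9789829 ] [-0.04520169 -0.0758239   0.02406407] [[-0.1415  0.9899]
 [ 0.9899  0.1415]
 [-0.0012  0.0042]]
```

Request:
jog_arm([
  [0.6, [0, 1, 0], 0],
  [0.6, [0, 2, 0], 0],
  [0.6, [0, 3, 0], 0],
  [0.6, [0, 4, 0], 0],
  [0.6, [0, 4, 0], 0],
])

```text
clock: 5.22
position: [0.548, -0.1196, 0.0292]
tcp_rot: [-2.056, -2.372, 0.005]
ft_force: [-24.4, -2.8, 17.4]
width: 0.0647
```

Request:
jog_arm([
  [0.6, [-1, 0.3, 0], 0],
  [0.6, [-2, 0.3, 0], 0],
  [0.6, [-3, 0.3, 0], 0],
  [0.6, [-4, 0.3, 0], 0],
  [0.6, [-5, 0.3, 0], 0],
  [0.6, [-5, 0.3, 0], 0],
])

```text
clock: 5.98
position: [0.5482, -0.122, 0.0292]
tcp_rot: [-2.053, -2.37, 0.003]
ft_force: [-8.9, 11.9, 10.1]
width: 0.0646
```

```bash
python3 - <<'E'
from h import *
s=read_state();print(s['position'],s['width'],s['ft_force'],s['ft_torque'],Ro.from_rotvec(s['tcp_rot']).as_matrix().round(4)[:,:2])
c=camera('wrist');cv2.imwrite('pics/w3.png',cv2.resize(c['image'],(800,600),interpolation=cv2.INTER_CUBIC))
E
```

```text
[ 0.54819934 -0.12203857  0.0292097 ] 0.06464326125661933 [-8.94618656 11.94838199 10.12310699] [1.70694492 1.11091377 0.05423308] [[-0.1426  0.9898]
 [ 0.9898  0.1426]
 [ 0.0036 -0.0059]]
```

View pics/w3.png

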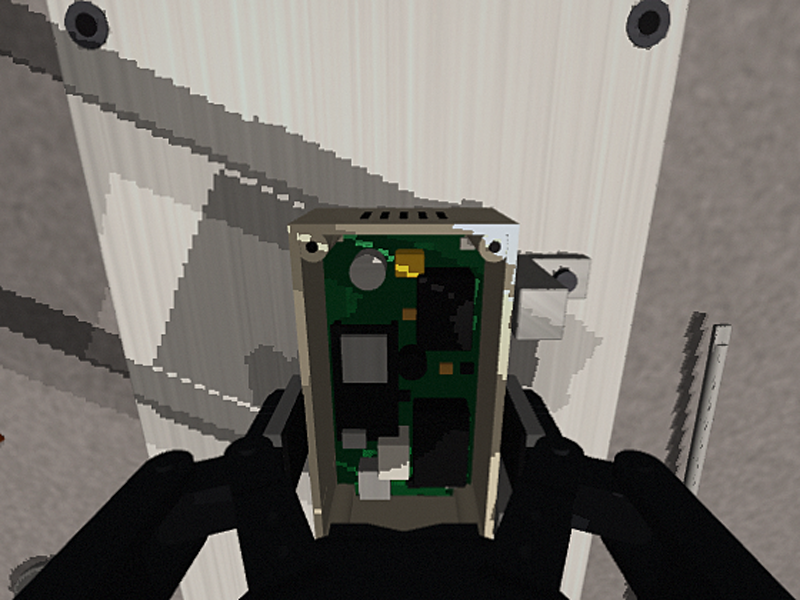

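Request:
jog_arm([
  [0.6, [0, 0, 0], 0],
  [0.6, [0, 0, 0], 0],
  [0.6, [-1, 0, 0], 0],
  [0.6, [-2, 0, 0], 0],
  [0.6, [-3, 0, 0], 0],
  [0.6, [-4, 0, 0], 0],
  [0.6, [-5, 0, 0], 0],
  [0.6, [-5, 0, 0], 0],
])

```text
clock: 7.02
position: [0.5485, -0.1245, 0.0292]
tcp_rot: [-2.05, -2.367, 0.0]
ft_force: [-6.7, 13.7, 9.3]
width: 0.0645
```

```bash
python3 - <<'E'
from h import *
s=read_state();print(s['position'],s['width'],s['ft_force'],s['ft_torque'],Ro.from_rotvec(s['tcp_rot']).as_matrix().round(4)[:,:2])
E
```

```text
[ 0.54851614 -0.1244721   0.02923881] 0.06447133490066777 [-6.73391777 13.71859874  9.32655356] [ 1.78221305  0.88121366 -0.08167341] [[-0.1431  0.9897]
 [ 0.9897  0.1431]
 [ 0.0076 -0.0067]]
```

Request:
jog_arm([
  [0.6, [0, 0, 0], 0],
  [0.6, [0, 0, 0], 0],
  [0.6, [-1, 0, 0], 0],
  [0.6, [-2, 0, 0], 0],
  [0.6, [-3, 0, 0], 0],
  [0.6, [-4, 0, 0], 0],
  [0.6, [-4, 0, 0], 0],
  [0.6, [-4, 0, 0], 0],
])

```text
clock: 8.02
position: [0.5485, -0.1246, 0.0291]
tcp_rot: [-2.046, -2.364, -0.005]
ft_force: [-8.7, 19.9, 10.9]
width: 0.0646
```

```bash
python3 - <<'E'
from h import *
s=read_state();print(s['position'],s['width'],s['ft_force'],s['ft_torque'],Ro.from_rotvec(s['tcp_rot']).as_matrix().round(4)[:,:2])
E
```

```text
[ 0.54845645 -0.12461893  0.02913651] 0.06457066353471616 [-8.73685699 19.86152341 10.87883421] [ 2.7981132   1.08851486 -0.27775808] [[-0.1436  0.9896]
 [ 0.9895  0.1437]
 [ 0.0138 -0.0077]]
```

Request:
jog_arm([
  [0.6, [-0.5, 0, 0], 0],
  [0.6, [-0.5, 0.5, 0], 0],
  [0.6, [-0.5, 1, 0], 0],
  [0.6, [-0.5, 1, 0], 0],
  [0.6, [0, 0, 0], 0],
  [1, [0, 0, 0], 0],
  [1, [0, 0, 0], 0],
  [1, [0, 0, 0], 0],
  [1, [0, 0, -10], 0],
  [1, [0, 0, -50], 0],
  [1, [0, 0, -110], 0],
  [1, [0, 0, -110], 0],
])

```text
clock: 9.52
position: [0.5538, -0.1275, 0.1467]
tcp_rot: [-2.053, -2.372, -0.012]
ft_force: [0.1, 0.1, -0.5]
width: 0.0852
```

Request:
jog_arm([
  [1, [35, -18, -40], 0],
  [1, [70, -36, -80], 0],
  [1, [102, -56, -130], 0],
  [1, [102, -56, -130], 0],
  [1, [102, -56, -130], 0],
])

```text
clock: 10.15
position: [0.4836, -0.0356, 0.2774]
tcp_rot: [-2.053, -2.374, -0.013]
ft_force: [-0.0, -0.5, -0.1]
width: 0.0851
```

```bash
python3 - <<'E'
from h import *
s=read_state();print(s['position'],s['width'],s['ft_force'],s['ft_torque'],Ro.from_rotvec(s['tcp_rot']).as_matrix().round(4)[:,:2])
c=camera('wrist');np.savez('w4.npz',**c);im=c['image']
p=np.array(proj(c,[.5487,-.1232,.052]));print(p)
x0,y0=int(p[0])-90,int(p[1])-70
A=cv2.resize(im[max(y0,0):y0+150,x0:x0+180],None,fx=4,fy=4,interpolation=cv2.INTER_CUBIC)
B=cv2.resize(im,None,fx=.9,fy=.9)
print(x0,y0);cv2.imwrite('pics/w4.png',A)
cv2.imwrite('pics/w4f.png',B)
E
```

```text
[ 0.4835507  -0.03560706  0.2773709 ] 0.0850837032340716 [-0.0488926  -0.52740685 -0.12944703] [ 0.0394158  -0.07355446  0.02660051] [[-0.1442  0.9895]
 [ 0.9895  0.1442]
 [ 0.008   0.0038]]
[319.91197492 248.1932983 ]
229 178
```

View pics/w4.png

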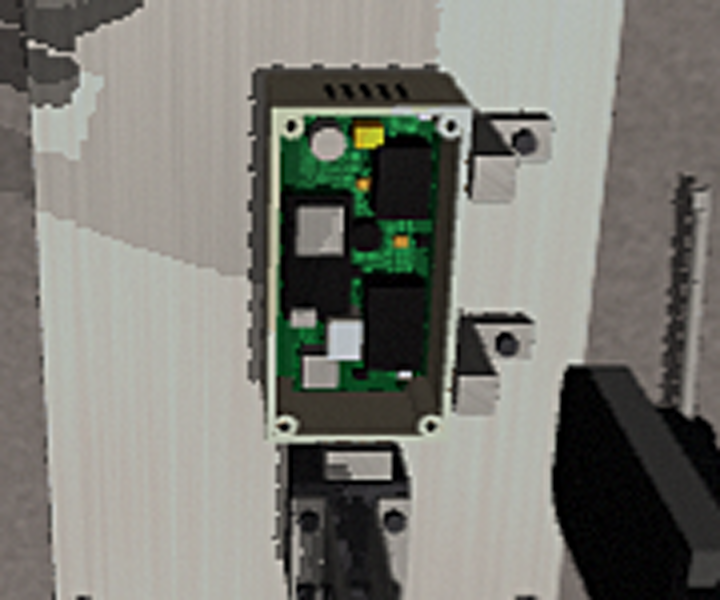

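```bash
python3 - <<'E'
from h import *
c=dict(np.load('w4.npz'))
def cor(n,pts,z):
    P=np.array([onz(c,229+(u-1.5)/4,178+(v-1.5)/4,z)[:2] for u,v in pts])*1000;return P
ang=lambda d:np.degrees(np.arctan2(d[1],d[0])).round(2)
th=np.radians(8.1);f=np.array([np.cos(th),np.sin(th)]);g=np.array([-f[1],f[0]]);M=np.array([f,g]).T
for n,p in (('rim',[(272,110),(470,106),(447,438),(268,440)]),('holes',[(291,127),(450,126),(430,427),(285,427)])):
    P=cor(n,p,.052);print(n,P.mean(0),P.mean(0)@M,'angs',ang(P[1]-P[0]),ang(P[2]-P[3]),ang(P[0]-P[3])-90,ang(P[1]-P[2])-90);print((P@M).round(1).tolist())
print('side',(cor('s',[(475,153),(470,200),(460,372),(455,412)],.058)@M).round(1).tolist())
print('end',(cor('s',[(327,450),(395,450)],.058)@M).round(1).tolist())
im=c['image'];hsv=cv2.cvtColor(cv2.GaussianBlur(im,(3,3),0),cv2.COLOR_BGR2HSV)
B=[onz(c,229+u/4,178+v/4,.012)[:2]*1000 for u,v in []]
m=((hsv[...,2]>150)&(hsv[...,1]<60)).astype(np.uint8)*255
for r in rects(c,m,.008,400): print(r)
E
```

```text
rim [ 548.2654182  -123.00835673] [ 525.46370572 -199.03245611] angs 9.42 8.82 8.469999999999999 8.370000000000005
[[493.1, -138.0], [557.1, -136.6], [557.7, -260.4], [493.9, -261.2]]
holes [ 548.32173799 -123.69222557] [ 525.42310569 -199.71743798] angs 8.58 8.08 8.340000000000003 8.239999999999995
[[499.4, -143.8], [551.1, -143.4], [551.4, -255.9], [499.9, -255.8]]
side [[558.5, -150.5], [558.0, -166.8], [559.1, -230.3], [558.4, -246.1]]
end [[514.4, -261.3], [538.3, -261.4]]
(array([ 540.1, -149.6]), array([210.7, 321.6]), 8.2, array([316., 242.]))
(array([568.3, 142.1]), array([63.8, 89. ]), 3.54, array([370.,  38.]))
(array([441. , 110.8]), array([ 64.4, 117.2]), 13.52, array([264.,  49.]))
```

View pics/w4f.png

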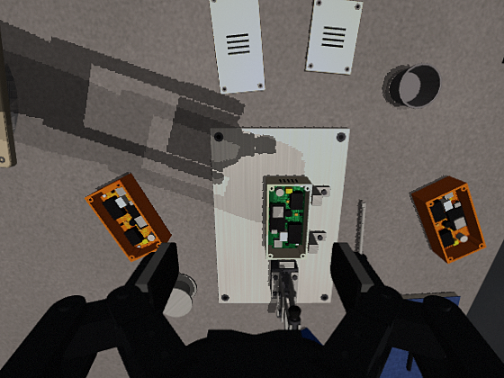

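Request:
jog_arm([
  [0.9, [50, -7, 0], -0.03],
  [0.9, [100, -14, 40], -0.06],
  [0.9, [153, -22, 90], -0.094],
  [0.9, [153, -22, 150], -0.094],
  [0.9, [153, -22, 200], -0.094],
  [0.9, [153, -22, 245], -0.094],
  [0.9, [153, -22, 252], -0.094],
  [0.9, [153, -22, 252], -0.094],
])

```text
clock: 11.2
position: [0.4394, 0.1143, 0.0255]
tcp_rot: [-1.939, -2.464, -0.01]
ft_force: [-0.2, 0.4, 0.7]
width: 0.0771
```

Request:
jog_arm([
  [0.9, [0, 0, 4], 0],
  [0.9, [0, 0, 8], 0],
  [0.9, [0, 0, 12], 0],
  [0.9, [0, 0, 16], 0],
  [0.9, [0, 0, 18], 0],
  [0.9, [0, 0, 20], 0],
  [0.9, [0, 0, 20], 0],
])

```text
clock: 12.08
position: [0.4392, 0.1144, 0.0053]
tcp_rot: [-1.939, -2.464, -0.009]
ft_force: [0.8, -0.1, 0.7]
width: 0.0769
```

```bash
python3 - <<'E'
from h import *
s=read_state();print(s['position'],s['width'],s['ft_force'],s['ft_torque'],Ro.from_rotvec(s['tcp_rot']).as_matrix().round(4)[:,:2])
c=camera('wrist');cv2.imwrite('pics/w5.png',c['image'])
E
```

```text
[0.43924383 0.11443095 0.00534902] 0.07687133379412228 [ 0.83579277 -0.0750876   0.68064152] [-0.0041563   0.01624222  0.00274614] [[-2.353e-01  9.719e-01]
 [ 9.719e-01  2.353e-01]
 [ 8.600e-03  7.000e-04]]
```

View pics/w5.png

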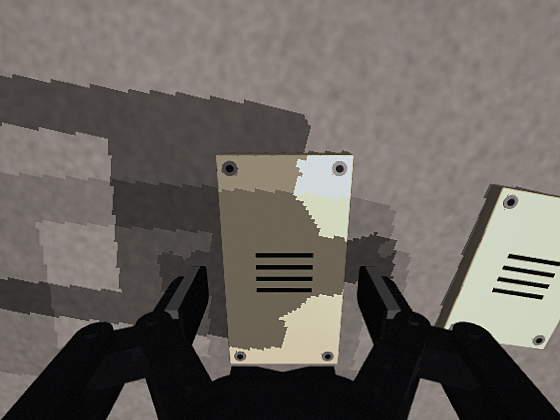

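Request:
jog_arm([
  [0.86, [0, 0, 2], 0],
  [0.86, [0, 0, 4], 0],
  [0.86, [0, 0, 5], 0],
  [0.86, [0, 0, 6], 0],
  [0.86, [0, 0, 6], 0],
])

```text
clock: 12.75
position: [0.4393, 0.1145, -0.0006]
tcp_rot: [-1.939, -2.464, -0.009]
ft_force: [-0.7, -0.4, 0.2]
width: 0.0735
```

Request:
jog_arm([
  [0.82, [0, 0, 1], 0],
  [0.82, [0, 0, 2], 0],
  [0.82, [0, 0, 3], 0],
  [0.82, [0, 0, 4], 0],
  [0.82, [0, 0, 4], 0],
])

```text
clock: 13.38
position: [0.4392, 0.1145, -0.0047]
tcp_rot: [-1.939, -2.464, -0.009]
ft_force: [-1.0, -0.6, -0.1]
width: 0.0699
```

Request:
jog_arm([
  [0.82, [0, 0, 1], 0],
  [0.82, [0, 0, 2], 0],
  [0.82, [0, 0, 3], 0],
  [0.82, [0, 0, 3], 0],
])

```text
clock: 13.88
position: [0.4391, 0.1145, -0.0077]
tcp_rot: [-1.939, -2.464, -0.009]
ft_force: [-1.0, 0.0, 1.5]
width: 0.0701
```

Request:
jog_arm([
  [0.82, [0, 0, -1], 0],
  [0.5, [0, 0, -1.5], 0],
  [0.5, [0, 0, -1.5], 0],
  [0.5, [0, 0, -1.5], 0],
  [0.5, [0, 0, -1.5], 0],
  [0.5, [0, 0, -1.5], 0],
], force=25)

```text
clock: 14.62
position: [0.4394, 0.1145, -0.006]
tcp_rot: [-1.939, -2.464, -0.009]
ft_force: [0.3, 0.1, 4.6]
width: 0.0644
```

```bash
python3 - <<'E'
from h import *
s=read_state();print(s['position'],s['width'],s['ft_force'],s['ft_torque'],Ro.from_rotvec(s['tcp_rot']).as_matrix().round(4)[:,:2])
E
```

```text
[ 0.43940991  0.11454971 -0.00598646] 0.06437649174122635 [0.25761227 0.07167629 4.56215998] [ 0.00693199  0.13281219 -0.00910509] [[-2.352e-01  9.719e-01]
 [ 9.719e-01  2.352e-01]
 [ 8.600e-03  9.000e-04]]
```

Request:
jog_arm([
  [0.5, [0, 0, -5], 0],
  [0.5, [0, 0, -15], 0],
  [0.5, [0, 0, -40], 0],
  [0.5, [0, 0, -80], 0],
  [0.5, [0, 0, -120], 0],
  [0.5, [0, 0, -120], 0],
])

```text
clock: 15.38
position: [0.4424, 0.1139, 0.1185]
tcp_rot: [-1.942, -2.468, -0.018]
ft_force: [0.5, -0.4, -0.6]
width: 0.0644
```

```bash
python3 - <<'E'
from h import *
s=read_state();R=Ro.from_rotvec(s['tcp_rot']).as_matrix();print(s['position'],s['width'],s['ft_force'],R.round(4)[:,:2])
c=camera('wrist');im=c['image'];np.savez('w6.npz',**c);cv2.imwrite('pics/w6.png',im)
# plane of cover top: tool-frame plane 14mm behind TCP
o0=s['position'];n=R[:,2]
def onpl(u,v,h):
    o,d=ray(c,u,v);X=o+d*((o0-h*n-o)@n)/(d@n);return (R.T@(X-o0))*1000
hsv=cv2.cvtColor(cv2.GaussianBlur(im,(3,3),0),cv2.COLOR_BGR2HSV)
for u,v in [(217,155),(353,153),(337,364),(231,366)]: print(onpl(u,v,.014).round(1))
E
```

```text
[0.44242354 0.113927   0.11847212] 0.06442757014171559 [ 0.52935802 -0.43740046 -0.57837218] [[-0.2354  0.9719]
 [ 0.9719  0.2353]
 [ 0.0078  0.0084]]
[ 63.2 -28.  -14. ]
[ 64.1  30.3 -14. ]
[-52.2  30.4 -14. ]
[-53.6 -28.6 -14. ]
```

View pics/w6.png

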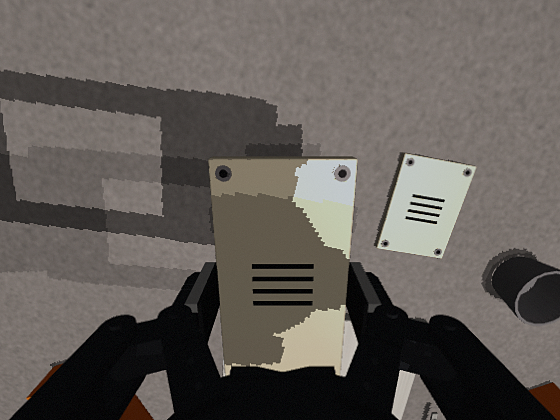

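```bash
python3 - <<'E'
from h import *
s=read_state();R=Ro.from_rotvec(s['tcp_rot']).as_matrix();o0=s['position'];n=R[:,2]
c=dict(np.load('w6.npz'))
def onpl(u,v,h):
    o,d=ray(c,u,v);X=o+d*((o0-h*n-o)@n)/(d@n);return (R.T@(X-o0))*1000
for p in [(209,159),(357,157),(223.5,173.5),(342.5,173.5),(252,266),(313,266),(253,304),(313,302)]: print(p,onpl(*p,.014).round(1))
# target
th=np.radians(8.2);f=np.array([np.cos(th),np.sin(th)]);g=np.array([-f[1],f[0]])
for tf,tg in [(524.5,-199+4)]:
    T=tf*f+tg*g; print('T',T); d=np.r_[T/1000-o0[:2],0]; print((R.T@d*1000).round(1), 'turn',np.arctan2(R[1,1],R[0,1])-th)
E
```

```text
(209, 159) [ 61.1 -30.7 -14. ]
(357, 157) [ 61.9  34.2 -14. ]
(223.5, 173.5) [ 54.6 -24.7 -14. ]
(342.5, 173.5) [ 54.6  28.3 -14. ]
(252, 266) [  8.1 -13.6 -14. ]
(313, 266) [  8.1  16.6 -14. ]
(253, 304) [-14.2 -13.8 -14. ]
(313, 302) [-13.1  17.3 -14. ]
T [ 546.95027518 -118.1974893 ]
[-250.3   48.4   -1.8] turn 0.0943572599756331
```

Request:
jog_arm([
  [0.5, [-50, 10, 0], 0.02],
  [0.5, [-100, 20, 0], 0.05],
  [0.5, [-150, 30, 0], 0.07],
  [0.5, [-200, 40, 0], 0.094],
  [0.5, [-235, 46, 0], 0.094],
  [0.5, [-250, 48.4, 0], 0.094],
  [0.5, [-250, 48.4, 0], 0.094],
  [0.5, [-250, 48.4, 0], 0.094],
])

```text
clock: 16.42
position: [0.5462, -0.1166, 0.1138]
tcp_rot: [-2.052, -2.372, -0.014]
ft_force: [-0.2, 0.1, -1.3]
width: 0.0643
```

```bash
cat > st.py <<'E'
from h import *
s=read_state();R=Ro.from_rotvec(s['tcp_rot']).as_matrix();p=s['position']*1000
th=np.radians(8.2);f=np.array([np.cos(th),np.sin(th),0]);g=np.array([-f[1],f[0],0])
print('clk',s['clock'],'f',(p@f).round(2),'g',(p@g).round(2),'z',p[2].round(2),'yaw',np.degrees(np.arctan2(R[1,1],R[0,1])).round(2),'tilt',R[2,:2].round(4),'w',(s['width']*1000).round(1))
F=s['ft_force'];print('Ff',(F@f).round(1),'Fg',(F@g).round(1),'Fz',F[2].round(1),'T',s['ft_torque'].round(2))
import sys
if len(sys.argv)>3:
    T=float(sys.argv[1])*f+float(sys.argv[2])*g+np.array([0,0,float(sys.argv[3])]);print('shift',(R.T@(T-p)).round(1))
E
python3 st.py 524.5 -195 55
```

```text
Traceback (most recent call last):
  File "st.py", line 4, in <module>
    print('clk',s['clock'],'f',(p@f).round(2),'g',(p@g).round(2),'z',p[2].round(2),'yaw',np.degrees(np.arctan2(R[1,1],R[0,1])).round(2),'tilt',R[2,:2].round(4),'w',(s['width']*1000).round(1))
                                                                                                                                                                    ^^^^^^^^^^^^^^^^^^^^^^^
AttributeError: 'float' object has no attribute 'round'
```

```bash
sed -i "s/(s\['width'\]\*1000).round(1)/round(s['width']*1000,1)/" st.py; python3 st.py 524.5 -195 52
```

```text
clk 16.425 f 523.94 g -193.28 z 113.83 yaw 8.27 tilt [0.0095 0.0032] w 64.3
Ff -0.2 Fg 0.2 Fz -1.3 T [ 0.02 -0.02 -0.02]
shift [-2.3  0.4 61.8]
```

Request:
jog_arm([
  [0.5, [-2.3, 0.4, 20], 0],
  [0.5, [-2.3, 0.4, 40], 0],
  [0.5, [-2.3, 0.4, 52], 0],
  [0.5, [-2.3, 0.4, 60], 0],
  [0.5, [-2.3, 0.4, 60], 0],
  [0.5, [-2.3, 0.4, 60], 0],
])

```text
clock: 17.18
position: [0.5475, -0.1184, 0.0544]
tcp_rot: [-2.053, -2.373, -0.014]
ft_force: [0.5, -0.8, -0.4]
width: 0.064
```

```bash
python3 st.py 524.7 -195 47; python3 - <<'E'
from h import *
c=camera('wrist');cv2.imwrite('pics/w7.png',cv2.resize(c['image'][120:420,130:500],None,fx=2,fy=2))
E
```

```text
clk 17.175 f 525.01 g -195.27 z 54.42 yaw 8.26 tilt [0.0091 0.0041] w 64.0
Ff 0.3 Fg -0.9 Fz -0.4 T [ 0.03  0.02 -0.03]
shift [ 0.2 -0.3  7.4]
```

View pics/w7.png

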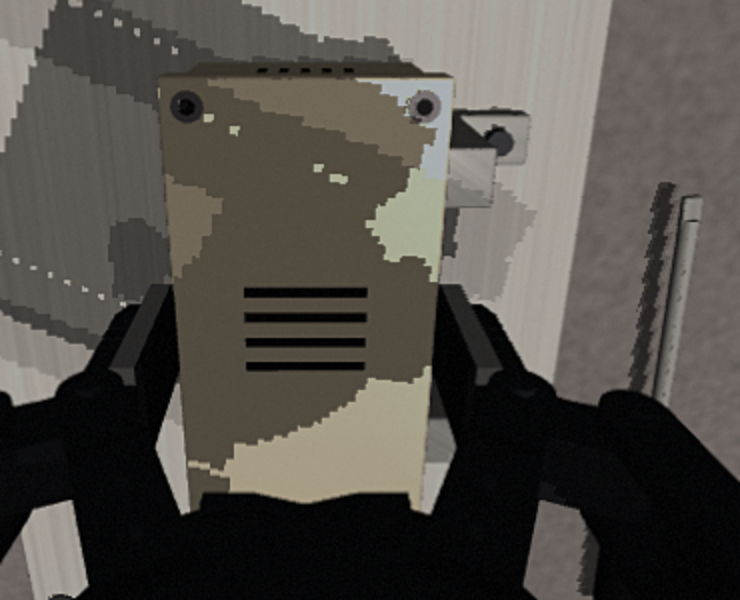

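Request:
jog_arm([
  [0.5, [0, -0.6, 1], 0],
  [0.5, [0, -0.6, 3], 0],
  [0.5, [0, -0.6, 5], 0],
  [0.5, [0, -0.6, 6], 0],
  [0.5, [0, -0.6, 7], 0],
  [0.5, [0, -0.6, 7], 0],
])

```text
clock: 17.98
position: [0.547, -0.1184, 0.0475]
tcp_rot: [-2.053, -2.373, -0.014]
ft_force: [0.0, -0.1, -1.2]
width: 0.0642
```

```bash
python3 st.py
```

```text
clk 17.975 f 524.48 g -195.21 z 47.45 yaw 8.27 tilt [0.0091 0.0042] w 64.2
Ff 0.0 Fg -0.1 Fz -1.2 T [ 0.06 -0.   -0.  ]
```

Request:
jog_arm([
  [0.5, [0, 0, 0.5], 0],
  [0.5, [0, 0, 1], 0],
  [0.5, [0, 0, 1.5], 0],
  [0.5, [0, 0, 2], 0],
  [0.5, [0, 0, 2], 0],
])

```text
clock: 18.6
position: [0.547, -0.1184, 0.0459]
tcp_rot: [-2.053, -2.373, -0.014]
ft_force: [-2.4, 0.7, 4.6]
width: 0.0642
```

```bash
python3 st.py
```

```text
clk 18.6 f 524.48 g -195.2 z 45.95 yaw 8.27 tilt [0.009 0.004] w 64.2
Ff -2.3 Fg 1.1 Fz 4.6 T [ 0.06  0.59 -0.  ]
```

Request:
jog_arm([
  [0.5, [-0.5, 0, -0.2], 0],
  [0.5, [-1, 0, -0.2], 0],
  [0.5, [-1.5, 0, -0.2], 0],
  [0.5, [-2, 0, -0.2], 0],
  [0.5, [-2.5, 0, -0.2], 0],
  [0.5, [-3, 0, -0.2], 0],
  [0.5, [-3, 0, -0.2], 0],
])

```text
clock: 19.48
position: [0.5474, -0.1214, 0.0461]
tcp_rot: [-2.053, -2.373, -0.014]
ft_force: [0.4, -0.1, -0.4]
width: 0.0637
```

```bash
python3 st.py
```

```text
clk 19.475 f 524.48 g -198.26 z 46.11 yaw 8.26 tilt [0.009 0.004] w 63.7
Ff 0.4 Fg -0.2 Fz -0.4 T [-0.01 -0.04  0.04]
```

Request:
jog_arm([
  [0.5, [-0.5, 0, 0], 0],
  [0.5, [-1, 0, 0], 0],
  [0.5, [-1.5, 0, 0], 0],
  [0.5, [-2, 0, 0], 0],
  [0.5, [-2, 0, 0], 0],
])

```text
clock: 20.1
position: [0.5476, -0.1226, 0.046]
tcp_rot: [-2.052, -2.372, -0.015]
ft_force: [-0.8, 5.1, 0.9]
width: 0.0642
```

```bash
python3 st.py
```

```text
clk 20.1 f 524.5 g -199.4 z 46.03 yaw 8.27 tilt [0.0104 0.0038] w 64.2
Ff -0.0 Fg 5.2 Fz 0.9 T [ 0.86  0.06 -0.04]
```

Request:
jog_arm([
  [0.5, [0, 0.4, 0], 0],
  [0.5, [0, 0.8, 0], 0],
  [0.5, [0, 1.2, 0], 0],
  [0.5, [0, 1.6, 0], 0],
  [0.5, [0, 1.6, 0], 0],
])

```text
clock: 20.72
position: [0.5483, -0.1224, 0.0459]
tcp_rot: [-2.051, -2.371, -0.013]
ft_force: [-5.9, 1.6, 5.1]
width: 0.0641
```

```bash
python3 st.py
```

```text
clk 20.725 f 525.25 g -199.37 z 45.91 yaw 8.27 tilt [0.0108 0.002 ] w 64.1
Ff -5.6 Fg 2.4 Fz 5.1 T [ 0.21  1.17 -0.13]
```

Request:
jog_arm([
  [0.5, [0, 0, -0.1], 0],
  [0.5, [0, 0, -0.1], 0],
  [0.75, [0, 0, -0.1], 0],
  [0.8, [0, 0, -0.1], 0],
  [0.95, [0, 0, -0.1], 0],
  [1, [0, 0, -0.1], 0],
  [1, [0, 0, -0.1], 0],
  [1, [0, 0, -10], 0],
  [1, [0, 0, -30], 0],
  [1, [0, 0, -80], 0],
  [1, [0, 0, -130], 0],
  [1, [0, 0, -130], 0],
])

```text
clock: 22.22
position: [0.552, -0.125, 0.1837]
tcp_rot: [2.053, 2.373, 0.021]
ft_force: [0.9, -1.6, 1.3]
width: 0.0855
```

Request:
jog_arm([
  [1, [34, -20, -40], 0],
  [1, [60, -39, -80], 0],
  [1, [60, -39, -110], 0],
  [1, [60, -39, -110], 0],
  [1, [60, -39, -110], 0],
])

```text
clock: 22.85
position: [0.5032, -0.072, 0.2931]
tcp_rot: [2.053, 2.373, 0.02]
ft_force: [-0.2, -0.2, -0.3]
width: 0.0854
```

```bash
python3 st.py; python3 - <<'E'
from h import *
c=camera('wrist');np.savez('w8.npz',**c);im=c['image']
p=np.array(proj(c,[.5487,-.1232,.060]));print(p)
x0,y0=int(p[0])-90,int(p[1])-60
A=cv2.resize(im[y0:y0+200,x0:x0+180],None,fx=3,fy=3,interpolation=cv2.INTER_CUBIC)
print(x0,y0,A.shape);cv2.imwrite('pics/w8.png',A)
E
```

```text
clk 22.85 f 487.78 g -143.07 z 293.06 yaw 8.27 tilt [0.0057 0.0121] w 85.4
Ff -0.2 Fg -0.2 Fz -0.3 T [-0.01  0.02  0.05]
[308.34432103 218.88404156]
218 158 (600, 540, 3)
```

View pics/w8.png

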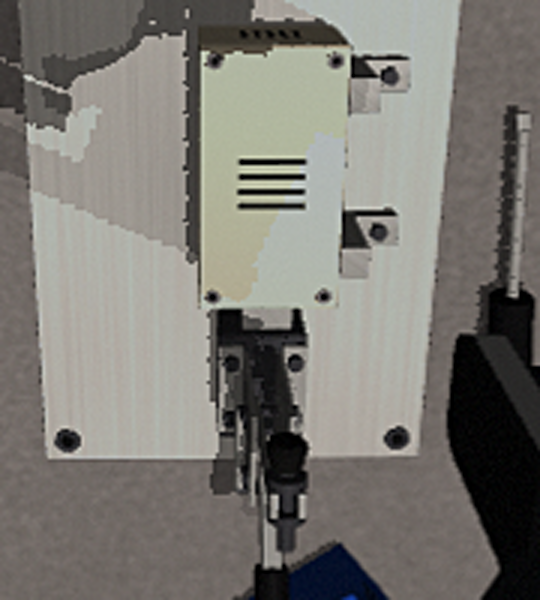

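```bash
python3 - <<'E'
from h import *
c=dict(np.load('w8.npz'))
th=np.radians(8.2);f=np.array([np.cos(th),np.sin(th)]);g=np.array([-f[1],f[0]]);M=np.array([f,g]).T
q=lambda u,v,z:onz(c,218+(u-1)/3,158+(v-1)/3,z)[:2]*1000@M
P=np.array([q(*p,.060) for p in [(201,50),(350,47),(338,305),(200,306)]]);print(P.round(1).tolist(),P.mean(0))
H=np.array([q(*p,.060) for p in [(215,61),(336,61),(324,296),(212,296)]]);print('holes',H.round(1).tolist(),H.mean(0))
print('stops',[q(*p,.058).round(1) for p in [(353,80),(350,110),(345,245),(341,276),(245,308),(300,308)]])
print('bolts',[q(*p,.012).round(1) for p in [(67,439),(397,437)]])
for z in (.1,.107,.115): print('grip start',z,q(272,566,z).round(1))
print('bar',q(266,500,.095).round(1),'foot',q(287,450,.16).round(1))
# full image rows for the black grip, also from the top cam
t=camera('top');q2=lambda u,v,z:onz(t,u,v,z)[:2]*1000@M
print('top cam handle', q2(.7*538,.7*293,.139).round(1),q2(.7*510,.7*297,.108).round(1),'cover from top',[ (r[0]@M,r[1],r[2]) for r in rects(t,((cv2.cvtColor(t['image'],cv2.COLOR_BGR2HSV)[...,2]>150)*255).astype(np.uint8),.012,3000)])
E
```

```text
[[493.6, -139.5], [557.0, -138.3], [558.3, -261.0], [493.5, -261.2]] [ 525.57990303 -200.01180633]
holes [[499.5, -144.3], [551.4, -144.4], [551.5, -256.3], [499.1, -256.0]] [ 525.35425917 -200.23833388]
stops [array([ 559.5, -153.2]), array([ 559. , -166.7]), array([ 560.3, -231.2]), array([ 559.3, -247. ]), array([ 514.7, -263.4]), array([ 540.7, -263.6])]
bolts [array([ 420.4, -369.1]), array([ 605. , -369.3])]
grip start 0.1 [ 526.9 -376.6]
grip start 0.107 [ 526.  -370.1]
grip start 0.115 [ 525.1 -362.6]
bar [ 523.6 -343. ] foot [ 523.6 -267.3]
top cam handle [ 522.2 -418.4] [ 523.4 -374.3] cover from top []
```

```bash
python3 st.py 525 -396 250
```

```text
clk 22.95 f 487.41 g -143.04 z 292.0 yaw 8.26 tilt [0.0065 0.0102] w 85.2
Ff 0.4 Fg -0.2 Fz -0.2 T [ 0.02  0.01 -0.04]
shift [-253.3   36.9   40.7]
```

Request:
jog_arm([
  [0.5, [-50, 8, 0], 0],
  [0.5, [-100, 16, 0], 0],
  [0.5, [-150, 24, 0], 0],
  [0.5, [-200, 32, 0], 0],
  [0.5, [-253, 37, 40], 0],
  [0.5, [-253, 37, 40], 0],
  [0.5, [-253, 37, 40], 0],
  [0.5, [-253, 37, 40], 0],
])

```text
clock: 23.95
position: [0.5766, -0.316, 0.252]
tcp_rot: [2.052, 2.374, 0.019]
ft_force: [0.2, 0.4, -0.4]
width: 0.0426
```

```bash
python3 st.py 525 -396 106; python3 - <<'E'
from h import *
c=camera('wrist');np.savez('w9.npz',**c);cv2.imwrite('pics/w9.png',c['image'])
E
```

```text
clk 23.95 f 525.63 g -395.0 z 251.98 yaw 8.31 tilt [0.0057 0.0115] w 42.6
Ff 0.3 Fg 0.3 Fz -0.4 T [0.01 0.01 0.03]
shift [ -1.8  -2.3 146. ]
```

Request:
jog_arm([
  [0.5, [-1.8, -2.3, 40], 0],
  [0.5, [-1.8, -2.3, 80], 0],
  [0.5, [-1.8, -2.3, 110], 0],
  [0.5, [-1.8, -2.3, 125], 0],
  [0.5, [-1.8, -2.3, 137], 0],
  [0.5, [-1.8, -2.3, 145], 0],
  [0.5, [-1.8, -2.3, 145], 0],
], force=20)

```text
clock: 24.88
position: [0.5765, -0.3171, 0.1076]
tcp_rot: [2.051, 2.374, 0.02]
ft_force: [-0.8, -0.3, -0.2]
width: 0.0423
```

```bash
python3 st.py
```

```text
clk 24.875 f 525.35 g -396.1 z 107.58 yaw 8.33 tilt [0.005  0.0122] w 42.3
Ff -0.9 Fg -0.2 Fz -0.2 T [ 0.02 -0.03  0.  ]
```

Request:
jog_arm([
  [0.05, [0, 0, 0], 0],
  [0.05, [0, 0, 0], 0],
  [0.05, [0, 0, 0], 0],
  [0.05, [0, 0, 0], 0],
  [0.05, [0, 0, 0], 0],
  [0.05, [0, 0, 0], 0],
])

```text
clock: 25.62
position: [0.5768, -0.3177, 0.1082]
tcp_rot: [2.051, 2.372, 0.019]
ft_force: [-0.6, -3.1, 5.8]
width: 0.0152
```

```bash
python3 st.py
```

```text
clk 25.625 f 525.56 g -396.73 z 108.2 yaw 8.32 tilt [0.0038 0.0129] w 15.2
Ff -1.0 Fg -2.9 Fz 5.8 T [-0.47  0.2   0.01]
```

Request:
jog_arm([
  [0.05, [4.8, 0, -6.8], 0],
  [0.05, [9.7, 0, -12.3], 0],
  [0.05, [15.1, 0, -17.3], 0],
  [0.05, [20.9, 0, -21.8], 0],
  [0.05, [27.2, 0, -25.6], 0],
  [0.05, [33.8, 0, -28.8], 0],
  [0.05, [33.8, 0, -28.8], 0],
])

```text
clock: 26.5
position: [0.5717, -0.2836, 0.1366]
tcp_rot: [2.05, 2.374, 0.02]
ft_force: [2.5, 0.7, 0.7]
width: 0.0147
```

```bash
python3 st.py
```

```text
clk 26.5 f 525.38 g -362.26 z 136.62 yaw 8.36 tilt [0.0047 0.013 ] w 14.7
Ff 2.5 Fg 0.3 Fz 0.7 T [-0.1  -0.27  0.1 ]
```

Request:
jog_arm([
  [0.05, [6.5, 0, -2.3], 0],
  [0.05, [13.5, 0, -4.1], 0],
  [0.05, [17, 0, -4.8], 0],
  [0.05, [20.7, 0, -5.2], 0],
  [0.05, [24, 0, -5.5], 0],
  [0.05, [28, 0, -5.6], 0],
  [0.05, [30, 0, -5.6], 0],
  [0.05, [32, 0, -5.6], 0],
  [0.05, [32, 0, -5.6], 0],
])

```text
clock: 27.62
position: [0.5673, -0.2529, 0.1428]
tcp_rot: [2.05, 2.372, 0.02]
ft_force: [2.4, -4.2, 1.4]
width: 0.0147
```

```bash
python3 st.py
```

```text
clk 27.625 f 525.4 g -331.21 z 142.84 yaw 8.34 tilt [0.0031 0.0138] w 14.7
Ff 1.8 Fg -4.5 Fz 1.4 T [-0.94 -0.19  0.02]
```

Request:
jog_arm([
  [0.05, [1, 0, 0], 0],
  [0.05, [2, 0, 0], 0],
  [0.05, [3, 0, 0], 0],
  [0.05, [4, 0, 0], 0],
  [0.05, [5, 0, 0], 0],
  [0.05, [5, 0, 0], 0],
])

```text
clock: 28.38
position: [0.5667, -0.2486, 0.1429]
tcp_rot: [2.049, 2.371, 0.019]
ft_force: [2.1, -4.7, 0.9]
width: 0.0143
```

```bash
python3 st.py
```

```text
clk 28.375 f 525.43 g -326.89 z 142.94 yaw 8.32 tilt [0.0021 0.0142] w 14.3
Ff 1.4 Fg -5.0 Fz 0.9 T [-0.99 -0.28  0.03]
```

Request:
jog_arm([
  [0.05, [1, 0, 0], 0],
  [0.05, [2, 0, 0], 0],
  [0.05, [3, 0, 0], 0],
  [0.05, [4, 0, 0], 0],
  [0.05, [5, 0, 0], 0],
  [0.05, [6, 0, 0], 0],
  [0.05, [6, 0, 0], 0],
])

```text
clock: 29.25
position: [0.5658, -0.2426, 0.1429]
tcp_rot: [2.049, 2.371, 0.019]
ft_force: [-0.8, -0.4, 0.2]
width: 0.0045
```

```bash
python3 st.py
```

```text
clk 29.25 f 525.37 g -320.82 z 142.92 yaw 8.32 tilt [0.0021 0.0141] w 4.5
Ff -0.9 Fg -0.3 Fz 0.2 T [-0.   -0.01 -0.05]
```

Request:
jog_arm([
  [0, [2, 0, -5], 0],
  [0, [2, 0, -40], 0],
  [0, [2, 0, -75], 0],
  [0, [0, 0, -75], 0],
  [0, [-30, 0, -75], 0],
  [0, [-60, 0, -75], 0],
  [0, [-60, 0, -75], 0],
  [0, [-60, 0, -50], 0],
  [0, [-60, 0, -22], 0],
  [0, [-60, 0, -22], 0],
])

```text
clock: 30.5
position: [0.5722, -0.3, 0.1612]
tcp_rot: [2.053, 2.376, 0.018]
ft_force: [-0.5, 0.8, -0.0]
width: 0.0001
```

```bash
python3 st.py
```

```text
clk 30.5 f 523.58 g -378.57 z 161.19 yaw 8.34 tilt [0.0067 0.0093] w 0.1
Ff -0.4 Fg 0.9 Fz -0.0 T [ 0.02  0.03 -0.04]
```

Request:
jog_arm([
  [0, [8, 1.5, 0], 0],
  [0, [14, 1.5, 0], 0],
  [0, [18, 1.5, 0], 0],
  [0, [20, 1.5, 0], 0],
  [0, [22, 1.5, 0], 0],
  [0, [24, 1.5, 0], 0],
  [0, [24, 1.5, 0], 0],
])

```text
clock: 31.38
position: [0.5702, -0.2759, 0.1613]
tcp_rot: [2.053, 2.377, 0.018]
ft_force: [0.4, -1.7, 1.3]
width: 0.0001
```

```bash
python3 st.py
```

```text
clk 31.375 f 525.02 g -354.4 z 161.29 yaw 8.35 tilt [0.0069 0.0092] w 0.1
Ff 0.1 Fg -1.8 Fz 1.3 T [-0.29 -0.12  0.04]
```

Contact begins just where an upright handle is expected; push on, watching the force.

Request:
jog_arm([
  [0, [0.5, 0, 0], 0],
  [0, [1, 0, 0], 0],
  [0, [1.5, 0, 0], 0],
  [0, [2, 0, 0], 0],
  [0, [2.5, 0, 0], 0],
  [0, [3, 0, 0], 0],
  [0, [3, 0, 0], 0],
])

```text
clock: 32.25
position: [0.5698, -0.2735, 0.1615]
tcp_rot: [2.053, 2.376, 0.017]
ft_force: [1.0, -5.4, 0.5]
width: 0.0003
```

```bash
python3 st.py
```

```text
clk 32.25 f 525.0 g -352.02 z 161.45 yaw 8.33 tilt [0.0058 0.0095] w 0.3
Ff 0.2 Fg -5.5 Fz 0.5 T [-0.87 -0.21 -0.03]
```

Request:
jog_arm([
  [0, [1, 0, 0], 0],
  [0, [2, 0, 0], 0],
  [0, [3, 0, 0], 0],
  [0, [4, 0, 0], 0],
  [0, [5, 0, 0], 0],
  [0, [5, 0, 0], 0],
])

```text
clock: 33.0
position: [0.5697, -0.2731, 0.1617]
tcp_rot: [2.051, 2.368, 0.011]
ft_force: [6.6, -21.5, -7.5]
width: 0.0002
```

```bash
python3 st.py
```

```text
clk 33.0 f 524.9 g -351.58 z 161.67 yaw 8.21 tilt [-0.0019  0.0112] w 0.2
Ff 3.5 Fg -22.2 Fz -7.5 T [-3.53 -1.05 -0.12]
```

Request:
jog_arm([
  [0, [0, 0, 0], 0],
  [0, [-8, 0, 0], 0],
  [0, [-25, 0, 0], 0],
  [0, [-30, 0, -30], 0],
  [0, [-30, 0, -80], 0],
  [0, [-30, 0, -130], 0],
  [0, [0, -10, -130], 0],
  [0, [60, -20, -130], 0],
  [0, [120, -30, -130], 0],
  [0, [180, -38, -130], 0],
  [0, [210, -38, -130], 0],
  [0, [210, -38, -130], 0],
])

```text
clock: 34.5
position: [0.5007, -0.0692, 0.2913]
tcp_rot: [2.047, 2.371, 0.012]
ft_force: [-0.3, -0.8, -0.2]
width: -0.0002
```

```bash
python3 st.py; python3 - <<'E'
from h import *
c=camera('wrist');im=c['image'];np.savez('w10.npz',**c)
th=np.radians(8.2);f=np.array([np.cos(th),np.sin(th)]);g=np.array([-f[1],f[0]]);M=np.array([f,g]).T
gray=cv2.cvtColor(im,cv2.COLOR_BGR2GRAY)
def holes(c,gray,z):
    out=[]
    for df,dg in [(-26,56),(26,56),(26,-56),(-26,-56)]:
        P=(525.4+df)*f+(-200+dg)*g;u,v=proj(c,[P[0]/1e3,P[1]/1e3,z]);r=7
        x0,y0=int(round(u))-r,int(round(v))-r;w=gray[y0:y0+2*r+1,x0:x0+2*r+1].astype(float)
        if w.size<100: print('out',u,v);out.append([np.nan]*2);continue
        k=np.clip(np.median(w)*.75-w,0,None);yy,xx=np.mgrid[:w.shape[0],:w.shape[1]]
        k*=((xx-r)**2+(yy-r)**2<=r*r)
        out.append(onz(c,x0+(k*xx).sum()/k.sum(),y0+(k*yy).sum()/k.sum(),z)[:2]*1000@M)
    return np.array(out)
H=holes(c,gray,.06);print('cover holes now',H.round(1).tolist(),H.mean(0))
d=dict(np.load('w8.npz'));H=holes(d,cv2.cvtColor(d['image'],cv2.COLOR_BGR2GRAY),.06);print('before clamp',H.round(1).tolist(),H.mean(0))
# clamp arm now: dark pixels over the cover near foot position
for z in (.062,.075):
    P=525.4*f+(-262.5+25)*g;u,v=proj(c,[P[0]/1e3,P[1]/1e3,z]);print('foot px',u,v,im[int(v)-3:int(v)+4,int(u)].mean(1).round())
E
```

```text
clk 34.5 f 485.67 g -139.88 z 291.27 yaw 8.38 tilt [-0.0016  0.0116] w -0.2
Ff -0.4 Fg -0.7 Fz -0.2 T [-0.02 -0.03 -0.05]
cover holes now [[497.5, -140.9], [553.9, -141.9], [551.3, -256.3], [492.0, -258.0]] [ 523.67978569 -199.30107078]
before clamp [[498.7, -142.6], [554.5, -143.2], [550.9, -256.3], [499.9, -259.5]] [ 526.00189008 -200.3977763 ]
foot px 309.1215995086063 246.2722335121238 [ 0.  6.  8. 31. 19. 21. 22.]
foot px 310.05328201559075 250.5466069474448 [24. 23. 16. 11. 12. 62. 62.]
```

```bash
python3 - <<'E'
from h import *
th=np.radians(8.2);f=np.array([np.cos(th),np.sin(th)]);g=np.array([-f[1],f[0]]);M=np.array([f,g]).T
for n in ('w8.npz','w10.npz'):
    c=dict(np.load(n));gray=cv2.cvtColor(c['image'],cv2.COLOR_BGR2GRAY).astype(float);out=[]
    for h in [(499.4,-144.2),(551.4,-144.2),(551.4,-256.2),(499.2,-256.2)]:
        P=h[0]*f+h[1]*g;u,v=proj(c,[P[0]/1e3,P[1]/1e3,.06]);r=3;x0,y0=int(round(u))-r,int(round(v))-r;w=gray[y0:y0+7,x0:x0+7]
        k=np.clip(w.max()*.7-w,0,None);yy,xx=np.mgrid[:7,:7]
        out.append(onz(c,x0+(k*xx).sum()/k.sum(),y0+(k*yy).sum()/k.sum(),.06)[:2]*1000@M)
    out=np.array(out);a=np.degrees([np.arctan2(*(out[i]-out[j])[::-1]) for i,j in ((1,0),(2,3))]);b=np.degrees([np.arctan2(*(out[i]-out[j])[::-1]) for i,j in ((0,3),(1,2))])-90
    print(n,out.round(1).tolist(),out.mean(0).round(2),a.round(2),b.round(2))
E
```

```text
w8.npz [[499.6, -143.4], [551.2, -144.2], [550.9, -256.3], [498.9, -256.4]] [ 525.16 -200.08] [-0.85  0.06] [-0.33 -0.14]
w10.npz [[498.9, -144.0], [551.0, -144.1], [551.2, -256.3], [499.4, -257.6]] [ 525.13 -200.51] [-0.09  1.47] [0.25 0.13]
```

```bash
python3 -c "
from station import arm; print(arm.hand_in())"
```

```text
the job is handed in; nothing more can be done
None
```

The box is seated, the right cover is on it and the clamp is closed. I handed the job in at about 34.5 s; the hand-in gives no verdict.

**What I did**
- **Box:** I gripped it across its width and slid it on the plate against the side stops, then the end stop. It stopped dead under a 20 N push at the end stop.
- **Cover:** I laid the 125 mm cover on the rim, eased it against the end stop (about 5 N) and the side stops (about 6 N), and let go.
- **Clamp:** I swung the handle up by gripping it. Near upright the fingers slipped off the round grip, so I pushed it the rest of the way from behind with the fingers shut. It hit a solid stop: 22 N moved it only 0.4 mm more.

**Last checks**
- **Cover:** Its screw holes were about 0.4 mm from where they were before clamping, within the measuring noise. It is square to within about 0.3° along its long sides. One short-side reading of 1.5° came from a poorly seen hole, so I set it aside.
- **Cover on box:** They agreed to about 0.5 mm, measured before clamping.
- **Clamp foot:** Dark pixels show it at its expected place on the cover. I could not measure its force or the handle angle directly.
- **Stop gaps:** The camera readings disagree. One view put the box about 0.5 to 1 mm off the side stops. A later view put the cover about 1.5 mm off the side stops and 2.4 mm off the end stop. I trusted the contact forces over these.
- **Pictures:** The picture limit was reached before the clamp work, so I did that by forces and numbers. The arm ended well clear. I did not check again the things that had to be left alone.

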